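Shut the tagged gas valve in the bench service box

ROBOT

A 6-joint arm with a two-finger parallel gripper is mounted at the origin on the work surface. World frame = base frame: x ahead of the robot, y to its left, z up, the work surface at z = 0. Lengths are in m, angles in rad, forces in N, time in s.
With the tool pointing down it reaches from about 0.275 to 0.725 m from the base axis. Payload 15.9 kg.
Tool frame: the origin (TCP) lies midway between the tips of the shut fingers; the grasp point (between the pads) lies 19 mm behind it (manip.grip_point_offset is the distance from the TCP to the grasp point, in m); z points along the fingers, y is the line along which they close (so a half turn about z gives the same grasp; the last joint's range is limited). The gripper opens to 85 mm and grips with 20 to 120 N. Pads are 22 mm wide; open, the fingers measure 114 mm over their backs; the gripper's body (76 mm by 85 mm) begins 54 mm behind the grasp point. The pads swing forward as they close: fully open they stand 13 mm farther back than shut.
Start: joints at [-1.264, 0.213, -0.034, 1.323, 0, 1.571], TCP at [0.151, -0.477, 0.231] pointing down, gripper open.
Joint ranges: [-2.98, 2.98], [-0.74, 1.72], [-1.14, 1.35], [-2.1, 2.04], [-1.57, 1.44], [-3.14, 3.14]. Speed limits (rad/s): [1.89, 1.89, 2.39, 2.57, 3.14, 3.14].

INTERFACE

Orientations are given as [roll, pitch, yaw] about the fixed x, y, z axes, in that order (R = Rz(yaw) Ry(pitch) Rx(roll)).
In Python, from bench import manip, viewer gives the robot as it stands. The module is installed in compiled form; this text tells all that it offers.
- The arm moves only by the tool play_rows, never from a script. Its arguments are lists of equal length, an entry for each row: "xyz": the shift along the tool's x, y, z in cm, a list of three; "turn": the turn, a rotation vector about the tool's x, y, z in rad, a list of three; "jaw": the gripper command: -1 is shut, 1 is fully open, values between are in proportion. A call has 1 to 8 rows; each row shifts and turns the commanded pose from where the row before left it, along the tool's axes as they then stand; what a row does not reach is not made up. A row lasts 1/8 s, in which the tool goes at most 62.5 mm and 10.7 degrees, less where a joint would pass 70% of its speed; a pose out of reach is approached as far as the arm can. A call is refused whole if a number of a shift passes 6.25 or a number of a turn 0.188, either way. A call with a gripper value outside its range is refused whole. The fingers move at their own pace and stop on an object; the grip force is fixed at half the most. Time passes only in rows, so rows that do not move let the fingers close. It gives the time, the measured TCP pose, the force, the opening and the grip force at its end, in the units of the state.
- manip.read_state(): the state, without advancing time (a new reading comes with each control period).
- viewer.read_camera(name): name is "side" or "top"; returns a dict with "pixels" (384x512x3 uint8, red, green, blue), "K" (3x3 intrinsics, pixels), "R" (3x3) and "t" (3): a world point X has camera coordinates R X + t. Camera axes: x right, y down, z forward; pixel columns grow to the right and rows downward; lengths in m; the calibration is good to about 2 mm. A picture is of the moment at which its call begins. There is no depth.
- manip.close_job(): hands the job in; it is judged then, once.
The state is a dict: "t": time; "q": joint angles; "joint_velocities": joint speeds; "effort": joint torques, N m; "ee_pos": TCP position; "tool_rot": TCP orientation; "contact_force": force on the tool from outside, world axes, zero at the start; "moment": the same for the moment, N m; "width": finger opening in m; "grasp_force": force on a finger pad.
Only numpy, scipy, OpenCV 4.12 (cv2) and the standard library are available. Lean on these libraries where they do the work, as an engineer would, in place of code of your own. Each camera call takes 0.05 s, during which the arm holds its last target. There are 200 camera calls.

TASK

The practical is over: slide the steel cover of the bench service box all the way back over its fixed deck, to uncover the two gas valves, then push the handle that carries the round disc fully shut, square across its pipe. Push with the fingertips and do not lift the cover: leave it lying open on its rails, and leave the other handle and the things standing around the box as they are.

Things in the scene. Friction and masses are not known exactly. Their poses are not given: they have to be found in the camera images.
- box: Fixed white metal service box on the bench, 180 x 510 x 97 mm (x, y, z). Origin: centre of its underside; z up, x across it towards the hose nozzles, y along it. Its negative-y half is an open-topped bay holding the valves, its positive-y half has a fixed deck. Rails 90 mm high along both long sides carry the cover; the outer walls guide it, 97 mm high, inner faces at x = +-85, y = +-250 mm.
- bay (a point): Centre of the bay's opening at rail height (90 mm), axes as the box's. The opening measures 142 mm (x) by 249 mm (y). Inside, a pipe along y, 50 mm towards negative x, has its top 49 mm above the bench; the valve bodies reach 56 mm, with slender stems above.
- cover: Loose flat steel cover, 166 x 254 x 3 mm (x, y, z), about 0.5 kg, flat on the rails. Origin: centre of its underside; axes parallel to the box's. It slides along the box's y; in the box's frame its origin is at y = -123 mm when closed (it starts up to 25 mm from there) and +123 mm when fully open against the end wall. About 2 to 5 N slide it.
- cover_lip (a point): Middle of the upright finger lip on the cover: a steel flange 120 mm long (x), 5 mm thick (y), rising 16 mm above the cover's upper face. The point is 97 mm towards negative y from the cover's centre, 8 mm above its upper face.
- handle_marked (a joint): Angle of the marked valve handle (with a round brass disc, 38 mm across, on its hub), rad: 0 = open, along its pipe, pointing to the box's negative x; 1.571 = shut against its stop, pointing to the box's positive y (clockwise from above). Starts at 0 to 0.25 and stays where it is left; friction 0.3 N m (6 N at 50 mm from the hub).
- handle_marked_hub (a point): Point on the marked handle's turning axis, 78 mm above the bench. Its axes turn with the handle, which extends 73 mm along its own negative x; from 28 to 73 mm it is a black grip sleeve 16 mm wide, 73 to 82 mm above the bench. The disc tops out at 87 mm. The two hubs are at x = 30, y = -186 or -86 mm in the box's frame; either may be the marked one.
- handle_marked_tip (a point): Outer end of the marked handle, on its centre line, 73 mm from the hub point.
- handle_plain (a joint): Angle of the other valve handle, the same lever without a disc (only a nut on its hub); 0 = open, 1.571 = shut, turning the same way. Starts at 0 to 0.1, to be left so.
- handle_plain_hub (a point): Point on the turning axis of the plain handle, placed as for the marked one.
- handle_plain_tip (a point): Outer end of the plain handle, 73 mm from its hub point.
- beaker: Loose empty glass beaker, 52 mm across, 70 mm high, on the bench off the negative-y end of the box. Origin: centre of its foot.
- slide_box: Loose closed wooden box for microscope slides, 85 x 165 x 33 mm (x, y, z), on the bench on the box's negative-x side. Origin: centre of its underside.
- reagent_jar: Loose amber reagent jar with a black cap, 60 mm across, 120 mm high, on the bench on the box's positive-x side. Origin: centre of its foot.

How it is judged:
On the way, in this order (a step that is already met when the one before it is completed fails the run):
1. the cover lies fully open on its rails, the marked handle still open (y of cover in the frame of box above 0.108 m and z of cover in the frame of box between 0.086 and 0.094 m and value of joint handle_marked below 0.6 rad), for 0.2 s.
2. the marked handle is pushed fully shut (value of joint handle_marked above 1.48 rad), for 0.2 s.
At the end, for the whole second after the job is handed in: The cover lies flat and still on its rails within 15 mm of its fully open stop; the marked handle is within 0.09 rad (5 degrees) of shut; the plain handle's end is within 8 mm of where it was and the beaker, slide box and jar within 15 mm (y of cover in the frame of box above 0.108 m and z of cover in the frame of box between 0.086 and 0.094 m and linear speed of cover below 0.01 m/s and value of joint handle_marked above 1.48 rad and distance of handle_plain_tip from where it was at the start of the episode below 0.008 m and distance of each of beaker, slide_box, reagent_jar from where it was at the start of the episode below 0.015 m); the robot touches nothing.
It fails at once if the cover is lifted more than 10 mm off its rails or tipped (z of cover in the frame of box above 0.1 m or angle between cover's own z axis and vertical above 0.1 rad).
It fails at once if the plain handle is moved by more than 8 mm at its end (distance of handle_plain_tip from where it was at the start of the episode above 0.008 m).
It fails at once if the beaker, slide box or jar is lifted or shifted by more than 15 mm (distance of any of beaker, slide_box, reagent_jar from where it was at the start of the episode above 0.015 m).
It also fails if it takes over 58 s, if anything falls off the work surface, if the arm or the gripper's body presses on something with over 40 N, if the wrist force passes 120 N, or if a joint passes its speed limit or range.

## Working session

There is one attempt and no reset: what is moved stays moved. The work goes in short steps, Python scripts to look and compute and a tool call to move; the robot and the scene stay as the last step left them, time stands still between calls to the robot, and variables do not carry over. Pictures are saved under pics/ and viewed, at most 10 in all, crops included, and the job is handed in when it is done.

Besides the shell and the picture viewer there is one more tool, called after "Request:" as name(argument=value, ...) on one line, values as JSON. play_rows: Moves the arm, as the interface text tells. Its arguments: {"type":"object","properties":{"xyz":{"type":"array","items":{"type":"array","items":{"type":"number"}}},"turn":{"type":"array","items":{"type":"array","items":{"type":"number"}}},"jaw":{"type":"array","items":{"type":"number"}}},"required":["xyz","turn","jaw"]}

```bash
mkdir -p pics; cat > h.py <<'E'
import numpy as np, cv2
from bench import manip, viewer
def cam(n): 
    return viewer.read_camera(n)
def ray(c,u,v,z):
    R,t,K=map(np.array,(c["R"],c["t"],c["K"])); o=-R.T@t.ravel(); d=R.T@np.linalg.inv(K)@[u,v,1]
    return o+d*(z-o[2])/d[2]
def proj(c,X):
    p=np.array(c["K"])@(np.array(c["R"])@np.array(X)+np.array(c["t"]).ravel()); return p[:2]/p[2]
def save(c,f,s=1.5): cv2.imwrite(f,cv2.resize(np.array(c["pixels"])[:,:,::-1],None,fx=s,fy=s))
E
python3 - <<'E'
from h import *
for n in("top","side"):
    c=cam(n); save(c,f"pics/{n}0.png"); R=np.array(c["R"]);print(n,-R.T@np.array(c["t"]).ravel(),R.round(3).tolist(),np.array(c["K"]).tolist())
s=manip.read_state();print(s["ee_pos"],s["tool_rot"],s["width"],manip.grip_point_offset)
E
```

```text
top [ 0.49136718 -0.02027461  1.03423379] [[0.028, -0.999, 0.03], [-0.996, -0.03, -0.081], [0.082, -0.027, -0.996]] [[374.17905435487955, 0.0, 250.47430708791003], [0.0, 374.17905435487955, 187.25105094540868], [0.0, 0.0, 1.0]]
side [ 0.53078939 -0.56750592  0.70946539] [[0.998, -0.062, -0.019], [-0.059, -0.747, -0.662], [0.027, 0.662, -0.749]] [[357.8110344111701, 0.0, 256.99159745218515], [0.0, 357.8110344111701, 187.28484186905357], [0.0, 0.0, 1.0]]
[ 0.15092487 -0.47637595  0.23087758] [-3.14062367e+00  1.72980911e-05  3.06848168e-01] 0.08526726002819643 0.0187
```

View pics/top0.png

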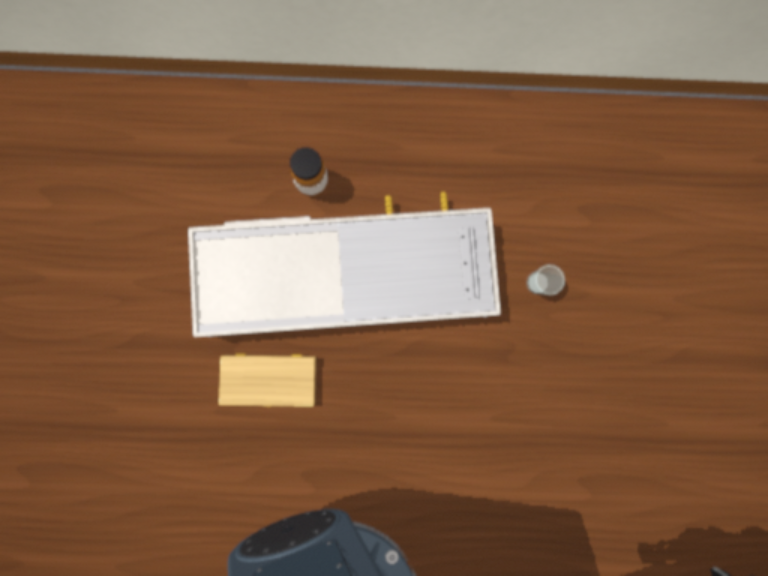

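View pics/side0.png

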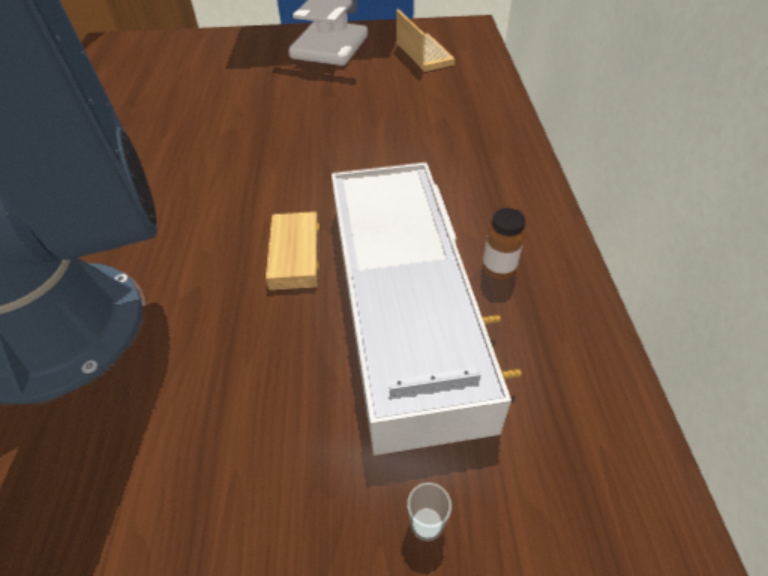

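The top view shows the box with corners at about (189,228), (491,209), (499,316), (194,336) in the 1.5x picture. The lip is near (474,263), the beaker at (547,281), the jar at (308,170) and the slide box at (267,381). The cover is nearly closed.

```bash
cat >> h.py <<'E'
def boxpose(c):
    hs=cv2.cvtColor(np.array(c["pixels"]),cv2.COLOR_RGB2HSV)
    m=((hs[...,1]<60)&(hs[...,2]>130)).astype(np.uint8); m[:110]=0
    m=cv2.morphologyEx(m,cv2.MORPH_OPEN,np.ones((9,9),np.uint8))
    k=max(cv2.findContours(m,0,1)[0],key=cv2.contourArea)
    w=np.array([ray(c,u,v,.097)[:2] for u,v in k[:,0]+0.0],np.float32)
    return cv2.minAreaRect(w*1000)
E
python3 - <<'E'
from h import *
c=cam("top"); r=boxpose(c); print(r)
print("corners hand",[ray(c,u/1.5,v/1.5,.097).round(4).tolist() for u,v in((189,228),(491,209),(499,316),(194,336))])
print("lip ends",[ray(c,u/1.5,v/1.5,.109).round(4).tolist() for u,v in((471,228),(478,299))])
s=cam("side")
print("side lip top ends",[ray(s,u/1.5,v/1.5,.109).round(4).tolist() for u,v in((390,385),(479,373))])
print("side corners",[ray(s,u/1.5,v/1.5,.097).round(4).tolist() for u,v in((332,174),(427,164),(503,404),(372,421))])
print("beaker",ray(s,428/1.5,525/1.5,0), "jar top",ray(c,306/1.5,163/1.5,.12),"slide",[ray(c,u/1.5,v/1.5,.033).round(3).tolist() for u,v in((219,356),(315,406))])
E
```

```text
((586.1942749023438, 7.710662841796875), (190.2655487060547, 514.11083984375), 5.752015590667725)
corners hand [[0.6474, 0.2687, 0.097], [0.697, -0.239, 0.097], [0.5154, -0.2546, 0.097], [0.468, 0.2507, 0.097]]
lip ends [[0.6609, -0.2029, 0.109], [0.5422, -0.2163, 0.109]]
side lip top ends [[0.5471, -0.2141, 0.109], [0.663, -0.2049, 0.109]]
side corners [[0.4703, 0.2457, 0.097], [0.6489, 0.2607, 0.097], [0.6877, -0.2447, 0.097], [0.5218, -0.2561, 0.097]]
beaker [ 0.58419655 -0.35346224  0.        ] jar top [0.75867259 0.07562434 0.12      ] slide [[0.433, 0.224, 0.033], [0.35, 0.052, 0.033]]
```

Request:
play_rows(xyz=[[0,0,0],[0,0,0],[0,0,0],[0,0,0],[0,0,0],[0,0,0],[0,0,0],[0,0,0]], turn=[[0,0,-0.17],[0,0,-0.17],[0,0,-0.17],[0,0,-0.17],[0,0,-0.17],[0,0,-0.17],[0,0,-0.17],[0,0,-0.17]], jaw=[-1,-1,-1,-1,-1,-1,-1,-1])

```text
t: 1.2
ee_pos: [0.151, -0.4765, 0.2312]
tool_rot: [-3.142, -0.0, 1.672]
contact_force: [-0.1, 0.7, -0.1]
width: -0.0002
grasp_force: 0.0
```

```bash
cat >> h.py <<'E'
from scipy.spatial.transform import Rotation as Ro
C=np.array([.582,.005]); YAW=.096
def b2w(x,y,z): c,s=np.cos(YAW),np.sin(YAW); return np.array([C[0]+c*x-s*y,C[1]+s*x+c*y,z])
def w2b(p): c,s=np.cos(YAW),np.sin(YAW); d=np.array(p[:2])-C; return np.array([c*d[0]+s*d[1],-s*d[0]+c*d[1],p[2]])
def d(target):
    s=manip.read_state(); R=Ro.from_euler("xyz",s["tool_rot"]).as_matrix(); return (R.T@(np.array(target)-s["ee_pos"])*100).round(2)
E
python3 - <<'E'
from h import *
s=manip.read_state();print(s["ee_pos"],s["tool_rot"],s["contact_force"],d([.605,-.230,.101]))
E
```

```text
[ 0.15095867 -0.47654962  0.23115014] [-3.14151582e+00 -3.36913884e-04  1.67240043e+00] [-0.11530742  0.71360385 -0.10652621] [19.92 47.67 13.02]
```

Request:
play_rows(xyz=[[2,4.8,0],[2,4.8,0],[2,4.8,0],[2,4.8,0],[2,4.8,0],[2,4.8,0],[2,4.8,0],[2,4.8,0]], turn=[[0,0,0],[0,0,0],[0,0,0],[0,0,0],[0,0,0],[0,0,0],[0,0,0],[0,0,0]], jaw=[-1,-1,-1,-1,-1,-1,-1,-1])

```text
t: 2.2
ee_pos: [0.5193, -0.2795, 0.2312]
tool_rot: [-3.141, -0.0, 1.667]
contact_force: [-0.2, -0.6, -0.0]
width: -0.0
grasp_force: 0.0
```

```bash
python3 - <<'E'
from h import *
s=manip.read_state();print(s["ee_pos"],s["tool_rot"],s["contact_force"],d([.605,-.230,.101]))
E
```

```text
[ 0.51928751 -0.27945968  0.23117649] [-3.14146688e+00 -1.60396162e-05  1.66691186e+00] [-0.19217157 -0.57083318 -0.00177902] [ 4.1   9.01 13.02]
```

Go to 1 cm farther back, above the target, then down to about z = 0.13 and look.

Request:
play_rows(xyz=[[2,4.5,0],[2.1,4.5,0],[0,0,2.5],[0,0,2.5],[0,0,2.5],[0,0,2.5],[0,0,0],[0,0,0]], turn=[[0,0,0],[0,0,0],[0,0,0],[0,0,0],[0,0,0],[0,0,0],[0,0,0],[0,0,0]], jaw=[-1,-1,-1,-1,-1,-1,-1,-1])

```text
t: 3.2
ee_pos: [0.6039, -0.2313, 0.1323]
tool_rot: [3.141, 0.0, 1.667]
contact_force: [1.0, -0.7, 1.0]
width: -0.0004
grasp_force: 0.0
```

```bash
python3 - <<'E'
from h import *
s=manip.read_state();print(s["ee_pos"],s["tool_rot"],d([.605,-.230,.101]))
c=cam("side"); im=np.array(c["pixels"])[200:320,190:400,::-1]; cv2.imwrite("pics/s1.png",cv2.resize(im,None,fx=3.5,fy=3.5,interpolation=2))
E
```

```text
[ 0.60388274 -0.23125012  0.1323262 ] [3.14082581e+00 3.94477562e-04 1.66679708e+00] [0.11 0.12 3.13]
```

View pics/s1.png

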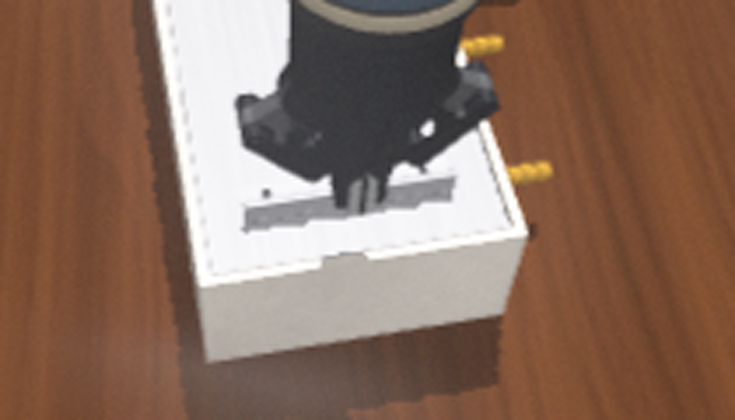

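The fingertips (about (360,205) in the crop) stand over the gap between the lip and the near end wall. I'll go down and start pushing.

Request:
play_rows(xyz=[[0,0,1.5],[0,0,1.6],[0,0,0],[0.5,0,0],[0.5,0,0],[1,0,0],[1,0,0],[1,0,0]], turn=[[0,0,0],[0,0,0],[0,0,0],[0,0,0],[0,0,0],[0,0,0],[0,0,0],[0,0,0]], jaw=[-1,-1,-1,-1,-1,-1,-1,-1])

```text
t: 4.25
ee_pos: [0.5999, -0.1907, 0.1007]
tool_rot: [3.141, 0.001, 1.667]
contact_force: [-0.2, -4.0, 2.4]
width: 0.0001
grasp_force: 2.2
```

```bash
python3 - <<'E'
from h import *
s=manip.read_state();print(s["ee_pos"],w2b(s["ee_pos"]),s["contact_force"],d(b2w(0,.012,.101)))
c=cam("side"); save(c,"pics/s2.png",1.2)
E
```

```text
[ 0.59988245 -0.19073636  0.10068933] [-0.00096173 -0.19654918  0.10068933] [-0.18503047 -3.95111541  2.3782649 ] [20.85  0.1  -0.04]
```

View pics/s2.png

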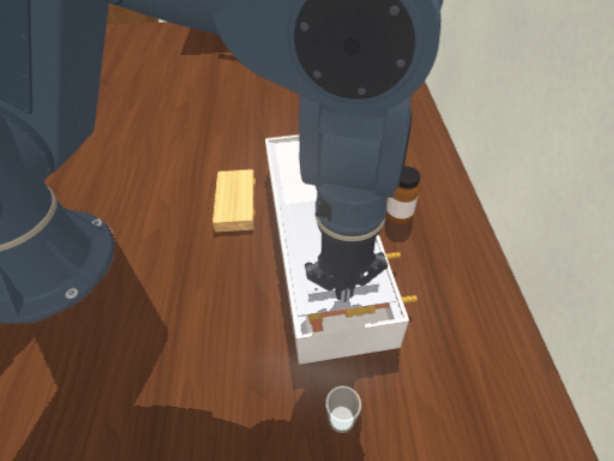

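The cover slides: the bay is opening behind the lip at about (345,320), and the push takes 4 N. I'll carry on.

Request:
play_rows(xyz=[[1.5,0,0],[1.5,0,0],[1.5,0,0],[1.5,0,0],[1.5,0,0],[1.5,0,0],[1.5,0,0],[1.5,0,0]], turn=[[0,0,0],[0,0,0],[0,0,0],[0,0,0],[0,0,0],[0,0,0],[0,0,0],[0,0,0]], jaw=[-1,-1,-1,-1,-1,-1,-1,-1])

```text
t: 5.3
ee_pos: [0.588, -0.0708, 0.1003]
tool_rot: [-3.141, 0.0, 1.667]
contact_force: [0.5, -5.4, 4.9]
width: 0.0003
grasp_force: 2.5
```

Request:
play_rows(xyz=[[1.2,0,0],[1.2,0,0],[1.2,0,0],[1.2,0,0],[1,0,0],[0.8,0,0],[0.4,0,0],[0.3,0,0]], turn=[[0,0,0],[0,0,0],[0,0,0],[0,0,0],[0,0,0],[0,0,0],[0,0,0],[0,0,0]], jaw=[-1,-1,-1,-1,-1,-1,-1,-1])

```text
t: 6.3
ee_pos: [0.5812, 0.0009, 0.1003]
tool_rot: [-3.141, 0.0, 1.667]
contact_force: [-0.4, -4.4, 3.2]
width: 0.0004
grasp_force: 2.1
```

```bash
python3 - <<'E'
from h import *
s=manip.read_state();print(s["ee_pos"],w2b(s["ee_pos"]),s["contact_force"],d(b2w(0,.012,.101)))
E
```

```text
[0.58115864 0.00092099 0.10026176] [-0.00122847 -0.00397958  0.10026176] [-0.44299827 -4.37036716  3.19775592] [ 1.6   0.12 -0.07]
```

Request:
play_rows(xyz=[[0.3,0,0],[0.3,0,0],[0.3,0,0],[0.3,0,0],[0.1,0,0],[0,0,0]], turn=[[0,0,0],[0,0,0],[0,0,0],[0,0,0],[0,0,0],[0,0,0]], jaw=[-1,-1,-1,-1,-1,-1])

```text
t: 7.05
ee_pos: [0.5799, 0.014, 0.1002]
tool_rot: [-3.141, -0.0, 1.667]
contact_force: [-0.8, -0.9, 2.1]
width: 0.0001
grasp_force: 0.5
```

Request:
play_rows(xyz=[[0.1,0,0],[0.1,0,0],[0.1,0,0]], turn=[[0,0,0],[0,0,0],[0,0,0]], jaw=[-1,-1,-1])

```text
t: 7.42
ee_pos: [0.5796, 0.0167, 0.1003]
tool_rot: [-3.141, -0.0, 1.667]
contact_force: [-0.5, -2.9, 0.6]
width: 0.0001
grasp_force: 1.5
```

Request:
play_rows(xyz=[[0.1,0,0],[0.1,0,0]], turn=[[0,0,0],[0,0,0]], jaw=[-1,-1])

```text
t: 7.68
ee_pos: [0.5795, 0.0186, 0.1003]
tool_rot: [-3.142, 0.0, 1.667]
contact_force: [2.6, -7.9, 0.1]
width: -0.0002
grasp_force: 4.0
```

Request:
play_rows(xyz=[[0.1,0,0],[0.1,0,0]], turn=[[0,0,0],[0,0,0]], jaw=[-1,-1])

```text
t: 7.92
ee_pos: [0.5801, 0.0191, 0.1005]
tool_rot: [3.14, 0.004, 1.666]
contact_force: [6.9, -18.8, -1.0]
width: -0.0002
grasp_force: 9.9
```

Request:
play_rows(xyz=[[0.1,0,0],[0.1,0,0]], turn=[[0,0,0],[0,0,0]], jaw=[-1,-1])

```text
t: 8.18
ee_pos: [0.5803, 0.0193, 0.1007]
tool_rot: [3.14, 0.007, 1.664]
contact_force: [7.2, -32.2, -0.3]
width: 0.0003
grasp_force: 16.7
```

Request:
play_rows(xyz=[[-0.8,0,0],[-0.7,0,0],[0,0,-4],[0,0,-5],[0,0,-5],[-4,-3,0],[-5,-3,0],[-5,-3,0]], turn=[[0,0,0],[0,0,0],[0,0,0],[0,0,0],[0,0,0],[0,0,0],[0,0,0],[0,0,0]], jaw=[-1,-1,-1,-1,-1,-1,-1,-1])

```text
t: 9.18
ee_pos: [0.5035, -0.1412, 0.2404]
tool_rot: [3.141, -0.0, 1.668]
contact_force: [0.5, -1.2, 0.6]
width: 0.0001
grasp_force: 0.0
```

Request:
play_rows(xyz=[[-5,-4,0],[-5,-4,0],[-5,-4,0],[-4,-4,0],[0,0,0]], turn=[[0,0,0],[0,0,0],[0,0,0],[0,0,0],[0,0,0]], jaw=[-1,-1,-1,-1,-1])

```text
t: 9.8
ee_pos: [0.3636, -0.3431, 0.2403]
tool_rot: [-3.142, -0.0, 1.662]
contact_force: [-0.8, 0.4, -0.0]
width: 0.0003
grasp_force: 0.0
```

```bash
python3 - <<'E'
from h import *
s=manip.read_state();print(s["ee_pos"],w2b(s["ee_pos"]),s["contact_force"])
c=cam("top"); im=np.array(c["pixels"])[120:240,110:350,::-1]; cv2.imwrite("pics/t3.png",cv2.resize(im,None,fx=3,fy=3,interpolation=2))
c=cam("side"); save(c,"pics/s3.png",1.4)
E
```

```text
[ 0.36362381 -0.34310136  0.24026606] [-0.25073711 -0.32556661  0.24026606] [-0.79638697  0.40891285 -0.0354182 ]
```

View pics/t3.png

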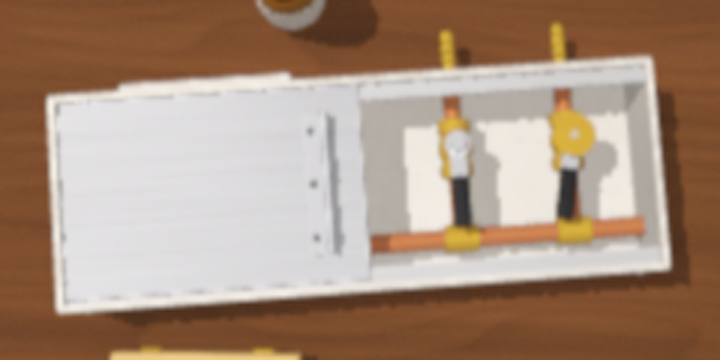

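View pics/s3.png

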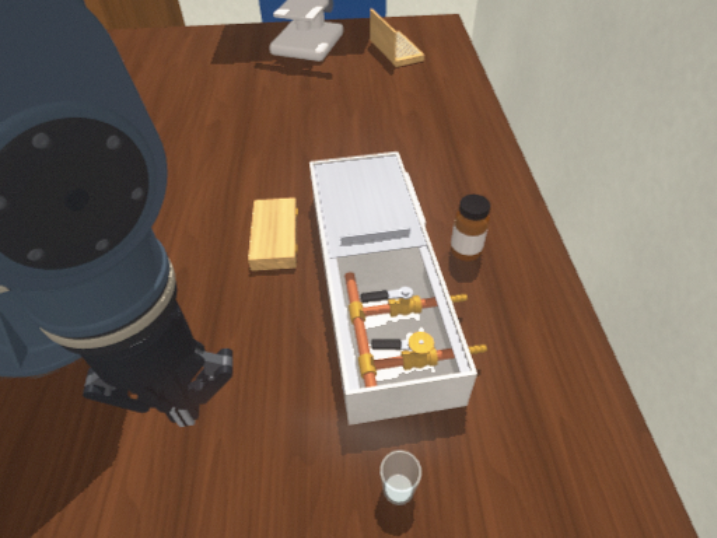

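The cover is fully open, with the bay uncovered. The disc sits on the handle nearer the end wall, with hub at (574,133) and tip at (566,217) in the crop. The plain handle has its hub at (457,143) and tip at (463,227).

```bash
python3 - <<'E'
from h import *
c=cam("top"); s=cam("side")
for n,u,v,z in(("hub",574,133,.087),("tip",566,217,.082),("plainhub",457,143,.085),("plaintip",463,227,.082)):
    p=ray(c,110+u/3,120+v/3,z); print(n,p.round(4),w2b(p).round(4))
for n,u,v,z in(("hub",421,342,.087),("tip",373,345,.082),("phub",404,293,.085),("ptip",361,297,.082)):
    p=ray(s,u/1.4,v/1.4,z); print("side",n,p.round(4),w2b(p).round(4))
def tgt(th,r=.052,gap=0):
    dd=np.array([-np.cos(th),np.sin(th)]); n=np.array([np.sin(th),np.cos(th)]); h=.008+.011*abs(n[1])+.0145*abs(n[0])+gap
    return np.array([.03,-.186])+r*dd-h*n
for th in(.1,.4,.7,1,1.3,1.571): print(th,tgt(th).round(4),b2w(*tgt(th),.076).round(4))
t=tgt(.0,gap=.014); print("start",t,d(b2w(*t,.24)))
E
```

```text
hub [ 0.6319 -0.175   0.087 ] [ 0.0324 -0.184   0.087 ]
tip [ 0.5601 -0.1702  0.082 ] [-0.0386 -0.1723  0.082 ]
plainhub [ 0.6204 -0.0753  0.085 ] [ 0.0305 -0.0836  0.085 ]
plaintip [ 0.549  -0.0824  0.082 ] [-0.0413 -0.0838  0.082 ]
side hub [ 0.6321 -0.1786  0.087 ] [ 0.0323 -0.1876  0.087 ]
side tip [ 0.5626 -0.1754  0.082 ] [-0.0366 -0.1777  0.082 ]
side phub [ 0.6187 -0.0858  0.085 ] [ 0.0278 -0.0939  0.085 ]
side ptip [ 0.5507 -0.0862  0.082 ] [-0.0399 -0.0878  0.082 ]
0.1 [-0.0238 -0.2011] [ 0.5776 -0.1975  0.076 ]
0.4 [-0.0272 -0.1877] [ 0.573  -0.1844  0.076 ]
0.7 [-0.0264 -0.1722] [ 0.5723 -0.1689  0.076 ]
1 [-0.0201 -0.1564] [ 0.577  -0.1526  0.076 ]
1.3 [-0.0079 -0.1426] [ 0.5878 -0.1377  0.076 ]
1.571 [ 0.0075 -0.134 ] [ 0.6023 -0.1277  0.076 ]
start [-0.022 -0.219] [10.36 22.58  0.04]
```

Request:
play_rows(xyz=[[2,4.5,0],[2,4.5,0],[2,4.5,0],[2,4.5,0],[2.3,4.5,0],[0,0,4],[0,0,4],[0,0,0]], turn=[[0,0,0],[0,0,0],[0,0,0],[0,0,0],[0,0,0],[0,0,0],[0,0,0],[0,0,0]], jaw=[-1,-1,-1,-1,-1,-1,-1,-1])

```text
t: 11.0
ee_pos: [0.5788, -0.2146, 0.1578]
tool_rot: [-3.137, -0.002, 1.669]
contact_force: [-0.1, 0.3, 0.8]
width: 0.0001
grasp_force: 0.0
```

```bash
python3 - <<'E'
from h import *
s=manip.read_state();print(w2b(s["ee_pos"]),s["contact_force"],d(b2w(-.022,-.219,.073)))
E
```

```text
[-0.02427994 -0.21828738  0.15782594] [-0.07607347  0.25205586  0.78440469] [-0.09  0.27  8.48]
```

Request:
play_rows(xyz=[[-0.1,0.2,2.5],[0,0,2.5],[0,0,2],[0,0,1.5],[0,0,0]], turn=[[0,0,0],[0,0,0],[0,0,0],[0,0,0],[0,0,0]], jaw=[-1,-1,-1,-1,-1])

```text
t: 11.62
ee_pos: [0.5821, -0.2172, 0.0755]
tool_rot: [-3.141, -0.0, 1.667]
contact_force: [0.7, 0.4, 0.4]
width: -0.0
grasp_force: 0.0
```

```bash
python3 - <<'E'
from h import *
s=manip.read_state();print(w2b(s["ee_pos"]),s["contact_force"],s["tool_rot"])
c=cam("side"); im=np.array(c["pixels"])[170:310,200:360,::-1]; cv2.imwrite("pics/s4.png",cv2.resize(im,None,fx=3.5,fy=3.5,interpolation=2))
E
```

```text
[-0.0211635  -0.2212049   0.07551495] [0.69654189 0.37037941 0.35319492] [-3.14128266e+00 -2.26256472e-04  1.66723070e+00]
```

View pics/s4.png

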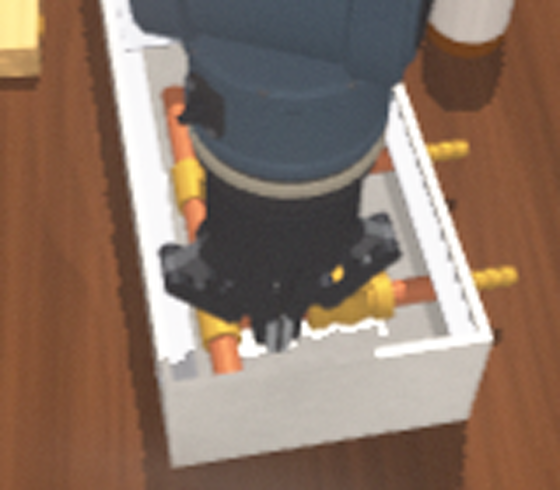

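Fingertips are in the bay on the near side of the marked handle (tips at about (280,335)) with no contact yet. Now the arc.

Request:
play_rows(xyz=[[1,-0.1,0.2],[1,-0.2,0],[0.7,-0.2,0],[0.7,-0.1,0],[0.8,0,0],[0.8,0.1,0],[0.8,0.3,0],[0.8,0.3,0]], turn=[[0,0,0],[0,0,0],[0,0,0],[0,0,0],[0,0,0],[0,0,0],[0,0,0],[0,0,0]], jaw=[-1,-1,-1,-1,-1,-1,-1,-1])

```text
t: 12.68
ee_pos: [0.5769, -0.1522, 0.0738]
tool_rot: [3.141, 0.002, 1.666]
contact_force: [0.1, -7.6, 1.8]
width: 0.0001
grasp_force: 3.2
```

```bash
python3 - <<'E'
from h import *
s=manip.read_state();print(w2b(s["ee_pos"]),s["contact_force"],s["tool_rot"], d(b2w(-.008,-.143,.074)),d(b2w(.0075,-.134,.074)))
E
```

```text
[-0.02018697 -0.15602901  0.07379042] [ 0.06384765 -7.59664749  1.75193722] [3.14111299e+00 2.05539454e-03 1.66618544e+00] [ 1.3   1.22 -0.02] [ 2.2   2.77 -0.02]
```

Request:
play_rows(xyz=[[0.7,0.6,0],[0.6,0.6,0],[0.3,0.5,0],[0.3,0.5,0],[0.3,0.5,0],[0,0,0]], turn=[[0,0,0],[0,0,0],[0,0,0],[0,0,0],[0,0,0],[0,0,0]], jaw=[-1,-1,-1,-1,-1,-1])

```text
t: 13.42
ee_pos: [0.6013, -0.1272, 0.0735]
tool_rot: [-3.141, 0.001, 1.667]
contact_force: [-1.6, -2.0, 2.6]
width: -0.0003
grasp_force: 1.7
```

Request:
play_rows(xyz=[[0,0.2,0],[0,0.2,0],[0,0,0]], turn=[[0,0,0],[0,0,0],[0,0,0]], jaw=[-1,-1,-1])

```text
t: 13.8
ee_pos: [0.6049, -0.1265, 0.0733]
tool_rot: [-3.141, -0.001, 1.667]
contact_force: [-4.3, 0.5, 3.9]
width: 0.0002
grasp_force: 3.0
```

Request:
play_rows(xyz=[[0,0.2,0],[0,0.1,0],[0,0,0]], turn=[[0,0,0],[0,0,0],[0,0,0]], jaw=[-1,-1,-1])

```text
t: 14.18
ee_pos: [0.6071, -0.1261, 0.0731]
tool_rot: [-3.139, -0.001, 1.667]
contact_force: [-9.2, 2.3, 5.8]
width: -0.0006
grasp_force: 5.5
```

Request:
play_rows(xyz=[[0,0.2,0],[0,0,0]], turn=[[0,0,0],[0,0,0]], jaw=[-1,-1])

```text
t: 14.42
ee_pos: [0.6077, -0.1259, 0.0729]
tool_rot: [-3.137, -0.001, 1.667]
contact_force: [-20.4, 0.6, 11.4]
width: 0.0003
grasp_force: 11.1
```

Request:
play_rows(xyz=[[0,0.2,0],[0,0,0]], turn=[[0,0,0],[0,0,0]], jaw=[-1,-1])

```text
t: 14.68
ee_pos: [0.6082, -0.1258, 0.0727]
tool_rot: [-3.134, -0.001, 1.666]
contact_force: [-30.1, 1.4, 17.7]
width: 0.0001
grasp_force: 17.0
```

Force rises to 30 N with no further travel, so the handle is at its stop. I'll back off, rise and look.

Request:
play_rows(xyz=[[0,-0.9,0],[0,-0.9,0],[0,0,-4],[0,0,-5],[0,0,-5],[-1,-4,-2],[-2,-4.5,0],[-2,-4.5,0]], turn=[[0,0,0],[0,0,0],[0,0,0],[0,0,0],[0,0,0],[0,0,0],[0,0,0],[0,0,0]], jaw=[-1,-1,-1,-1,-1,-1,-1,-1])

```text
t: 15.68
ee_pos: [0.4687, -0.1905, 0.2335]
tool_rot: [3.14, 0.0, 1.667]
contact_force: [-0.2, -0.5, -0.1]
width: -0.0002
grasp_force: 0.0
```

Request:
play_rows(xyz=[[-4,-4,0],[-5,-3,0],[-5,-2,0],[0,0,0],[0,0,0]], turn=[[0,0,0],[0,0,0],[0,0,0],[0,0,0],[0,0,0]], jaw=[-1,-1,-1,-1,-1])

```text
t: 16.3
ee_pos: [0.3936, -0.3379, 0.2333]
tool_rot: [3.141, -0.0, 1.666]
contact_force: [0.1, -0.3, -0.3]
width: -0.0002
grasp_force: 0.0
```

```bash
python3 - <<'E'
from h import *
s=manip.read_state();print(s["ee_pos"],s["contact_force"])
c=cam("top"); im=np.array(c["pixels"])[90:280,110:390,::-1]; cv2.imwrite("pics/t5.png",cv2.resize(im,None,fx=2.8,fy=2.8,interpolation=2))
E
```

```text
[ 0.39362157 -0.33791464  0.23325211] [ 0.11654549 -0.33429767 -0.33732473]
```

View pics/t5.png

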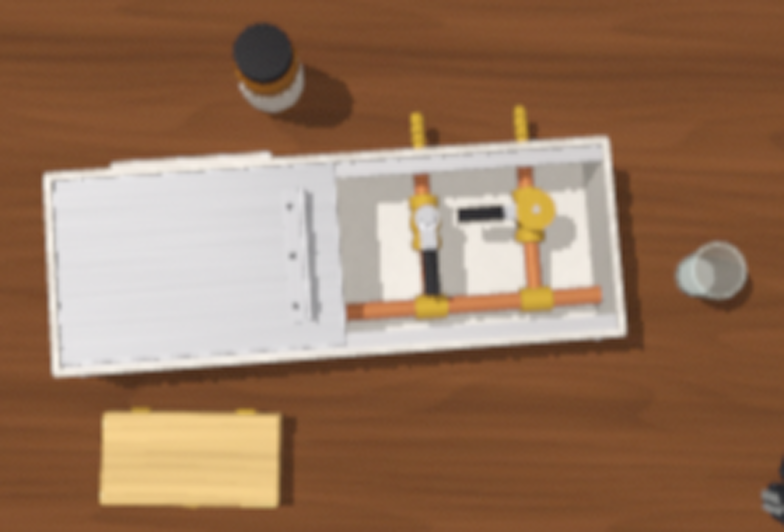

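The handle from (537,209) to (458,215) runs parallel to the box's long side, so it is shut. The plain handle, cover and loose objects are in place.

```bash
python3 -c "
from bench import manip; print(manip.close_job())"
```

```text
the job is handed in; nothing more can be done
None
```

The job is handed in: the cover was pushed to its end stop, the disc handle shut against its stop, and the last picture showed the plain handle, beaker, slide box and jar where they were; the judge returned no verdict.

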